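# Seat the brass punch against the stop in the V-block

## Robot

A 6-joint arm with a two-finger parallel gripper is mounted at the origin on the work surface. World frame = base frame: x ahead of the robot, y to its left, z up, the work surface at z = 0. Lengths are in m, angles in rad, forces in N, time in s.
With the tool pointing down it reaches from about 0.325 to 0.775 m from the base axis. Payload 9.3 kg.
Tool frame: the origin (TCP) lies midway between the tips of the shut fingers; the grasp point (between the pads) lies 19 mm behind it (grasp_offset is the distance from the TCP to the grasp point, in m); z points along the fingers, y is the direction in which the jaws open and shut (so a half turn about z gives the same grasp; the last joint's range is limited). The gripper opens to 85 mm and grips with 20 to 120 N. Pads are 22 mm wide; open, the fingers measure 114 mm over their backs; the gripper's body (76 mm by 85 mm) begins 54 mm behind the grasp point. The pads swing forward as they close: fully open they stand 13 mm farther back than shut.
Start: joints at [1.086, 0.259, 0.021, 1.334, 0, 1.418], TCP at [0.179, 0.52, 0.231] pointing down, gripper open.
Joint ranges: [-3.04, 3.04], [-0.91, 1.82], [-1.04, 1.36], [-1.92, 1.95], [-1.52, 1.45], [-3.14, 3.14]. Speed limits (rad/s): [2.22, 2.22, 2.79, 3.14, 3.14, 3.14].

## Interface

Orientations are given as a unit quaternion [x, y, z, w].
In Python, from station import reach, line_to, set_joints, grip, hold, inverse_kinematics, sense, get_image, IKError, job_done, grasp_offset gives the robot as it stands. Calls block until the motion is done:
- reach(position, orientation): joint-space move of the TCP to a pose.
- line_to(position, orientation=None, feed=0.15, max_force=None): straight line of the TCP; orientation=None keeps the orientation; feed is the mean speed in m/s. With max_force (N) it stops when the force on the tool has changed by that much, and returns True; else False.
- set_joints(angles): joint-space move.
- grip(opening, newtons=None): finger opening in m; newtons is the grip in N (None keeps the last); returns when the fingers have stopped.
- hold(seconds).
- inverse_kinematics(position, orientation): joint angles nearest the present ones, or None.
- sense(): the state.
- get_image(name): name is "scene" or "top" or "wrist"; returns a dict with "color" (420x560x3 uint8, blue, green, red), "z_map" (420x560 float32, m along the optical axis (not along the pixel's ray), 0 where there is no reading), "camera_matrix" (3x3 intrinsics, pixels), "rvec" (rotation vector, rad) and "tvec" (3), from world to camera coordinates, as OpenCV has them. Camera axes: x right, y down, z forward; pixel columns grow to the right and rows downward; lengths in m; the calibration is good to about 2 mm. A picture is of the moment at which its call begins.
A pose or a line that the arm cannot do raises IKError and nothing moves.
- job_done(): hands the job in, once; it reports no verdict.
The state is a dict: "t": time; "qpos": joint angles; "joint_velocities": joint speeds; "effort": joint torques, N m; "tcp_pos": TCP position; "tcp_rot": TCP orientation; "wrist_force": force on the tool from outside, world axes, zero at the start; "moment": the same for the moment, N m; "gripper_width": finger opening in m.
Only numpy, scipy, OpenCV 4.12 (cv2) and the standard library are available. Lean on these libraries where they do the work, as an engineer would, in place of code of your own. Each camera call takes 0.05 s, during which the arm holds its last target.

## Task

Take the brass punch off its wooden rest and lay it in the open end of the V-groove, narrow nose towards the stop. Slide it gently along the groove, under the strap, until the nose is fully home on the stop's spring pin, and lean on it there with about 10 N for a second; the pin must never take more than 18 N. Then let go and draw away without pulling the punch back, so that it stays bearing on the pin, and leave the other things on the board undisturbed.

Things in the scene. Friction and masses are not known exactly. Their poses are not given: they have to be found in the camera images.
- punch_mid (a point): Brass punch, a level round bar 140 mm long: rear 115 mm is 25 mm in diameter with a flat end, front 25 mm is a flat-ended nose 16 mm in diameter. About 0.5 kg (0.37 to 0.65). Point on its axis, half-way along; x axis towards the nose (nose end x = +70, rear end x = -70 mm). It starts lying on the wooden rest.
- punch_nose (a point): Centre of the flat end of the punch's narrower nose, 70 mm from punch_mid; same axes.
- rest: Fixed wooden rest that holds the punch in two open notches; origin at the centre of its underside, x along the punch. Uprights at x = +-37 mm, 8 mm thick, so 66 mm of the punch is free between them; the punch's axis is 40 mm above the origin, the rest's base 10 mm high, 100 x 50 mm.
- vblock: Fixed steel V-block 250 (x) x 56 (y) mm; origin: centre of underside. 90-degree groove along x at y = 0, 240 mm long: bottom 20 mm, lips 30 mm up, at y = +-10 mm. A punch in it has its axis 37.7 mm above the origin. Open end at -x. Sliding it takes a few newtons of friction, to be told apart from the force on the stop.
- strap (a point): Middle of the strap that bridges the groove from x = +30 to +54 mm of the V-block, its underside; opening 34 mm wide, underside 53.5 mm and top 58.5 mm above the V-block's origin. The punch has about 3.5 mm of room below it and must be slid through from the open end; it cannot be laid in from above there.
- stop: Fixed stop block across the groove, 34 mm wide, 14 thick. Origin on its face towards the strap, on the axis of a seated punch; x along the groove, away from the strap. A stiff spring pin (12 mm flat tip, 5 N/mm, 5 mm travel) on a set screw sticks out 8 to 32 mm from that face towards the strap: set anew each time, not reported, to be felt for. It is what the nose meets and counts as the stop.
- bucking_a: Bystander, not to be disturbed: dark steel bucking block, plain slab 50 x 70 x 32 mm; origin under its middle.
- bucking_b: Bystander, not to be disturbed: bright steel bucking block with a step, 75 x 35 x 40 mm; origin under its middle.
- rivet_cup: Bystander, not to be disturbed: open tin cup of rivets, 68 mm across, 45 mm high; origin under its middle.
- hammer: Bystander, not to be disturbed: hammer lying flat, 260 mm long; origin under its middle.
- wrench: Bystander, not to be disturbed: wrench lying flat, 170 mm long; origin under its middle.
- rivet_set: Bystander, not to be disturbed: steel rivet set standing upright, 28 mm across, 62 mm high; origin under its middle.
- oil_can: Bystander, not to be disturbed: oil can with a spout, 72 mm across, 135 mm high; origin under its middle.
Things that resemble listed ones, but are neither listed nor needed, are in the scene too. There is more than one size of the part that bears punch_mid; the job needs the larger.

How it is judged:
On the way, in this order (a step that is already met when the one before it is completed fails the run):
1. the punch lies in the V-groove, its nose at the strap or short of it (y of punch_mid in the frame of vblock between -0.003 and 0.003 m and z of punch_mid in the frame of vblock between 0.0346777 and 0.0406777 m and angle between the x axis of punch_mid and the x axis of vblock, either way round below 0.04 rad and x of punch_nose in the frame of vblock between -0.06 and 0.055 m), for 0.1 s.
2. the nose is pressed against the stop pin with at least 4 N for 0.4 s (y of punch_mid in the frame of vblock between -0.003 and 0.003 m and z of punch_mid in the frame of vblock between 0.0346777 and 0.0406777 m and angle between the x axis of punch_mid and the x axis of vblock, either way round below 0.04 rad and contact force between punch and stop above 4 N), for 0.4 s.
At the end, for the whole second after the job is handed in: The punch rests released in the V-groove (axis within 3 mm of its seated line, parallel to the groove within 0.04 rad), its nose still bearing on the stop pin (with over 0.3 N, the groove's friction holding it there), at rest (y of punch_mid in the frame of vblock between -0.003 and 0.003 m and z of punch_mid in the frame of vblock between 0.0346777 and 0.0406777 m and angle between the x axis of punch_mid and the x axis of vblock, either way round below 0.04 rad and x of punch_nose in the frame of stop above -0.034 m and contact force between punch and stop above 0.3 N and linear speed of punch below 0.01 m/s); the robot touches nothing.
It fails at once if the stop takes more than 18 N (contact force between punch and stop above 18 N).
It fails at once if a thing standing by on the board (bucking blocks, rivet cup, hammer, wrench, rivet set, oil can) is shoved more than 20 mm (distance of any of bucking_a, bucking_b, rivet_cup, hammer, wrench, rivet_set, oil_can from where it was at the start of the episode above 0.02 m).
It also fails if it takes over 67 s, if anything falls off the work surface, if the arm or the gripper's body presses on something with over 40 N, if the wrist force passes 120 N, or if a joint passes its speed limit or range.

## Working session

There is one attempt and no reset: what is moved stays moved. The work goes in short steps, each a Python script; the robot and the scene stay as the last script left them, time stands still between calls to the robot, and variables do not carry over. Pictures are saved under pics/ and viewed, and the job is handed in when it is done.

```bash
mkdir -p pics; ls
cat > h.py <<'E'
import numpy as np, cv2
from station import *
def snap(n):
    d=get_image(n); np.savez(''+n+'.npz',**d); return d
def load(n): return dict(np.load(''+n+'.npz'))
def pts(d):
    K=d['camera_matrix'];R=cv2.Rodrigues(d['rvec'])[0];t=d['tvec'].reshape(3)
    z=d['z_map'];h,w=z.shape
    u,v=np.meshgrid(np.arange(w),np.arange(h))
    c=np.stack([(u-K[0,2])/K[0,0]*z,(v-K[1,2])/K[1,1]*z,z],-1)
    return (c-t)@R
def ray(d,u,v,zp):
    K=d['camera_matrix'];R=cv2.Rodrigues(d['rvec'])[0];t=d['tvec'].reshape(3)
    r=R.T@np.array([(u-K[0,2])/K[0,0],(v-K[1,2])/K[1,1],1]);o=-R.T@t
    return o+r*(zp-o[2])/r[2]
E
python3 - <<'E'
from h import *
for n in ('scene','top','wrist'):
    d=snap(n); cv2.imwrite(f'pics/{n}0.png',d['color'])
    print(n,d['camera_matrix'].round(1).tolist(),(-cv2.Rodrigues(d['rvec'])[0].T@d['tvec'].reshape(3)).round(3),(d['z_map']>0).mean())
s=sense();print(s);print(grasp_offset)
E
```

```text
pics
scene [[421.6, 0.0, 283.7], [0.0, 421.6, 210.5], [0.0, 0.0, 1.0]] [ 1.479 -0.261  0.846] 0.9954294217687075
top [[533.1, 0.0, 276.9], [0.0, 533.1, 209.8], [0.0, 0.0, 1.0]] [ 0.315 -0.03   1.457] 0.9962414965986395
wrist [[331.3, 0.0, 277.0], [0.0, 331.3, 205.4], [0.0, 0.0, 1.0]] [0.113 0.542 0.374] 0.9959311224489796
{'t': 0.15, 'qpos': array([1.08640042e+00, 2.59062109e-01, 2.09356287e-02, 1.33373234e+00,
       3.47762419e-05, 1.41820139e+00]), 'joint_velocities': array([ 0.00060892, -0.00201665,  0.00248057,  0.00036454,  0.00090131,
       -0.00057496]), 'effort': array([ 2.48201621e-03, -5.55971539e+01,  3.44662678e+01,  1.13673651e-02,
       -1.80991565e-04,  2.71073856e-05]), 'tcp_pos': array([0.17904636, 0.5198026 , 0.23080529]), 'tcp_rot': array([ 1.65140505e-01,  9.86269908e-01, -4.99083925e-04, -1.82867081e-04]), 'wrist_force': array([-0.93849783,  0.02097781,  0.98819312]), 'moment': array([0.00189166, 0.00074494, 0.0083358 ]), 'gripper_width': 0.08547554098962337}
0.0187
```

View pics/top0.png

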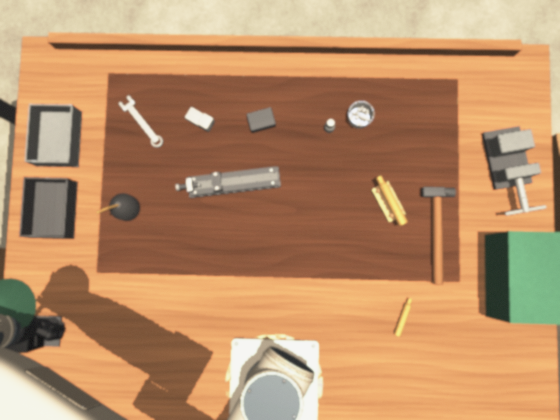

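View pics/scene0.png

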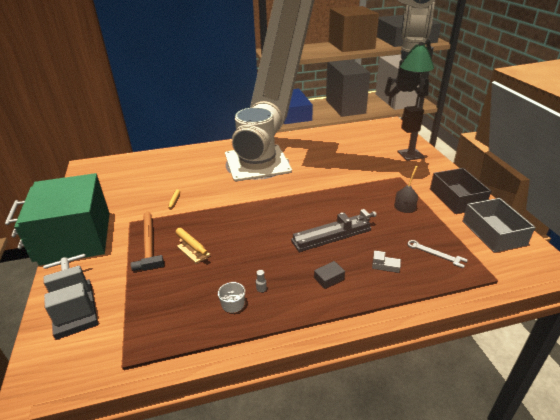

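The top view shows two brass bars. One lies on the wooden rest near (391,200), the other on the table near (403,316) and is thinner. The first fits the description: larger, and on the rest. I'll confirm it in an enlarged crop, together with the V-block near (235,182).

Run:
```python
from h import *
d=load('top');c=d['color']
a=cv2.resize(c[160:345,355:455],None,fx=4,fy=3.2,interpolation=cv2.INTER_CUBIC)
a=cv2.resize(c[165:340,360:440],(270,590),interpolation=cv2.INTER_CUBIC)
b=cv2.resize(c[155:210,165:295],(520,220),interpolation=cv2.INTER_CUBIC)
o=np.zeros((590,795,3),np.uint8);o[:,:270]=a;o[:220,272:792]=b
s=load('scene')['color']
o[225:405,272:532]=cv2.resize(s[220:265,165:230],(260,180),interpolation=cv2.INTER_CUBIC)
o[410:590,272:712]=cv2.resize(s[205:250,280:390],(440,180),interpolation=cv2.INTER_CUBIC)
cv2.imwrite('pics/crop0.png',o)
P=pts(d)
for nm,(y0,y1,x0,x1) in dict(p=(165,235,365,415),small=(290,345,390,420)).items():
    hsv=cv2.cvtColor(c,cv2.COLOR_BGR2HSV)
    H=hsv[y0:y1,x0:x1];Q=P[y0:y1,x0:x1]
    m=(H[...,0]>18)&(H[...,0]<32)&(H[...,1]>110)&(H[...,2]>90)
    q=Q[m];print(nm,m.sum(),q[:,2].min(),q[:,2].max(),np.percentile(q[:,2],[10,50,90]))
    if nm=='p': m=m&(Q[...,2]>0.043); q=Q[m]
    mu=q[:,:2].mean(0);w,v=np.linalg.eigh(np.cov(q[:,:2].T));ax=v[:,1];t=(q[:,:2]-mu)@ax;s_=(q[:,:2]-mu)@v[:,0]
    print(mu,ax,t.min(),t.max(),s_.min(),s_.max())
    for a0 in np.arange(-.08,.08,.01):
        k=(t>=a0)&(t<a0+.01)
        if k.sum(): print(round(a0,3),k.sum(),s_[k].min().round(4),s_[k].max().round(4),q[k,2].max().round(4))
```

```text
p 317 0.006609955797134763 0.07269641408589773 [0.05633341 0.06227763 0.06606184]
[ 0.48895392 -0.29745916] [-0.88352485 -0.46838428] -0.07206382178203598 0.06583751567992074 -0.00995247297802703 0.015404494454404944
-0.08 3 -0.0033 0.0035 0.0637
-0.07 15 -0.0065 0.0053 0.0649
-0.06 13 -0.0054 0.0034 0.0661
-0.05 22 -0.0078 0.0095 0.0681
-0.04 24 -0.0078 0.0147 0.0714
-0.03 25 -0.0072 0.0093 0.066
-0.02 24 -0.0086 0.0088 0.0699
-0.01 25 -0.008 0.0085 0.0688
-0.0 26 -0.0095 0.01 0.0727
0.01 25 -0.0078 0.0104 0.0662
0.02 26 -0.0081 0.0077 0.0686
0.03 24 -0.01 0.0154 0.0677
0.04 23 -0.009 0.0097 0.0708
0.05 17 -0.0096 0.0077 0.0671
0.06 14 -0.0089 0.0065 0.0669
small 192 -0.004194717265034953 0.02318830526064631 [0.01068029 0.01658104 0.02022184]
[ 0.18176056 -0.3387387 ] [-0.93925972  0.34320719] -0.055188866286101756 0.051909378143971875 -0.007789825208250958 0.011250050022610704
-0.06 7 -0.0028 0.0055 0.0154
-0.05 14 -0.006 0.007 0.0172
-0.04 16 -0.0059 0.0102 0.021
-0.03 18 -0.0053 0.0113 0.0232
-0.02 21 -0.0065 0.011 0.0206
-0.01 19 -0.0078 0.0081 0.0229
-0.0 20 -0.0067 0.0102 0.0202
0.01 20 -0.0061 0.0105 0.0221
0.02 19 -0.0058 0.0058 0.0224
0.03 20 -0.0072 0.0081 0.0222
0.04 16 -0.0053 0.0062 0.021
0.05 2 0.0009 0.0073 -0.0004
```

View pics/crop0.png

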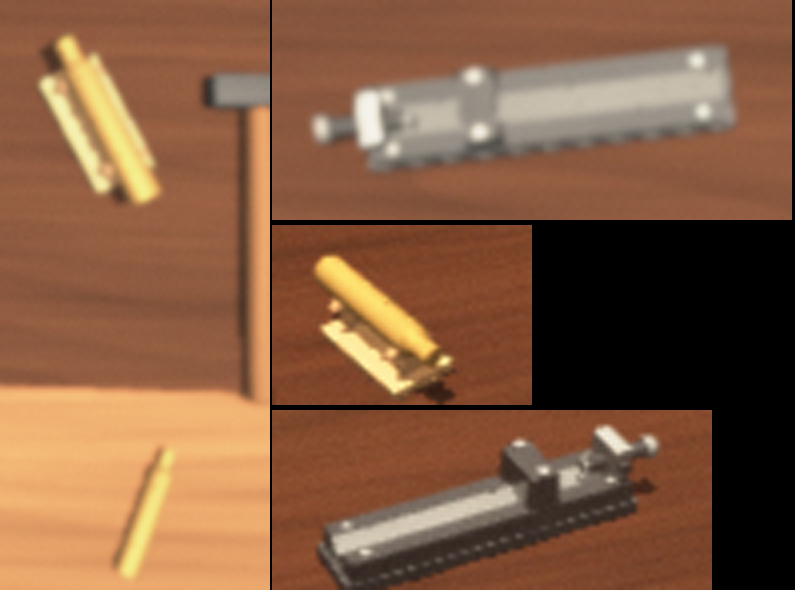

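The crop confirms it. The bar on the rest is about 140 mm long with a stepped nose pointing up-left, at (378,180) in the top view. The loose bar at (403,316) is only about 107 mm long. The V-block has its stop at the left, near (181,186), and its open end at the right. Next I'll take close wrist views of both.

```bash
cat >> h.py <<'E'
from scipy.spatial.transform import Rotation as Ro
def Q(yaw):  # tool down, tool x at yaw
    x=np.array([np.cos(yaw),np.sin(yaw),0]);z=np.array([0,0,-1.]);y=np.cross(z,x)
    return Ro.from_matrix(np.stack([x,y,z],1)).as_quat()
E
python3 - <<'E'
from h import *
d=load('top')
P=pts(d)
print('board z',np.median(P[220:260,200:350,2]),'table',np.median(P[290:310,350:390,2]))
a=ray(d,186,186,.045);b=ray(d,279,178,.045);print('V',a,b)
ya=np.deg2rad(97)
for p,y,n in (((0.43,-0.33,.30),np.deg2rad(27.9),'wp'),((0.54,0.0,.30),ya,'wv')):
    print(inverse_kinematics(p,Q(y)))
    try:
        reach(p,Q(y)); hold(.2); d=snap('wrist'); np.savez(n+'.npz',**d); cv2.imwrite(f'pics/{n}.png',d['color'])
    except IKError as e: print(e)
    print(sense()['t'],sense()['tcp_pos'],sense()['qpos'])
E
```

```text
board z 0.011639051596768334 table -0.0006041585886522136
V [0.51604422 0.24914981 0.045     ] [5.43159712e-01 8.95173382e-05 4.50000000e-02]
[-0.80942299  0.23505183  0.16231244  1.49805694  0.          1.8452228 ]
3.5167 [ 0.43020231 -0.32971485  0.29999786] [-8.08807124e-01  2.35035492e-01  1.62285174e-01  1.49806101e+00
  4.54122867e-05  1.84519071e+00]
[-0.15544001  0.23143291  0.15746921  1.49683262  0.          1.29318327]
5.075 [ 0.53999896 -0.00090537  0.29993889] [-1.57087591e-01  2.31529327e-01  1.57444997e-01  1.49684465e+00
 -5.26832582e-05  1.29335804e+00]
```

View pics/wp.png

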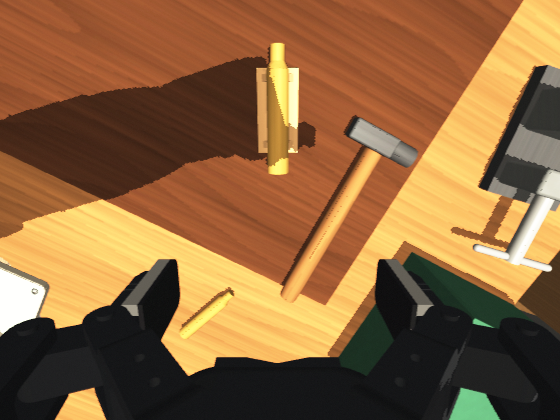

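View pics/wv.png

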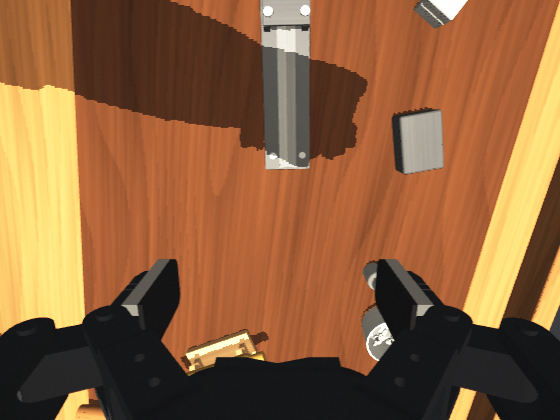

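In the first view the punch's nose end is at (277,45) and its rear at (278,173), so it runs nearly straight along the image column. In the second, the V-block's sides are at columns 264 and 311, its open end is at row 168, and the strap is at the top, near (287,15). I'll fit both.

Run:
```python
from h import *
d=load('wp');c=d['color'];P=pts(d)
zb=np.median(P[200:240,330:380,2]) ; print('board z wrist', np.median(P[60:110,60:240,2]),np.median(P[170:200,180:250,2]))
print('punch top z', np.percentile(P[80:160,275:283,2],[10,50,90]))
m=(P[...,2]>.04)&(P[...,2]<.09);m[:35]=0;m[185:]=0;m[:,:255]=0;m[:,305:]=0
rows=np.where(m.sum(1)>3)[0];print(rows.min(),rows.max())
for r in range(rows.min(),rows.max()+1,8):
    cc=np.where(m[r])[0];print(r,cc.min(),cc.max())
za=.0522
L=[];
for r in range(75,172):
    cc=np.where(m[r])[0]; L.append((ray(d,cc.min()-.0,r,za)+ray(d,cc.max()+.0,r,za))/2)
L=np.array(L);v=cv2.fitLine(L[:,:2].astype(np.float32),cv2.DIST_HUBER,0,1e-4,1e-4).ravel();print('punch line',v,np.rad2deg(np.arctan2(v[1],v[0])))
u=v[:2]*np.sign(v[0]); 
n=ray(d,277.5,rows.min(),za)[:2];e=ray(d,278.5,rows.max(),za)[:2];print('nose',n,'rear',e,np.linalg.norm(n-e),'mid',(n+e)/2)
print('w', [np.linalg.norm(ray(d,np.where(m[r])[0].min(),r,za)-ray(d,np.where(m[r])[0].max()+1,r,za)) for r in (55,100,130,160)])
d=load('wv');c=d['color'];P=pts(d)
print('board',np.median(P[60:140,330:380,2]),'top lip',np.median(P[60:140,266:270,2]),np.median(P[60:140,304:309,2]),'bot',np.median(P[60:140,286:289,2]),'strap',np.median(P[5:20,280:295,2]))
m=(P[...,2]>.027);m[:,:250]=0;m[:,325:]=0;m[:26]=0;m[180:]=0
L=[];
for r in range(28,166):
    cc=np.where(m[r])[0]
    if r%20==0:print(r,cc.min(),cc.max())
    L.append((ray(d,cc.min(),r,.042)+ray(d,cc.max(),r,.042))/2)
L=np.array(L);v=cv2.fitLine(L[:,:2].astype(np.float32),cv2.DIST_HUBER,0,1e-4,1e-4).ravel();print('V line',v,np.rad2deg(np.arctan2(v[1],v[0])))
rw=np.where(m[:,280])[0];print(rw.min(),rw.max(), 'open end',ray(d,288,rw.max()+.5,.042))
```

```text
board z wrist 0.012684762356556757 0.01268759782313136
punch top z [0.06373708 0.06473118 0.06572827]
43 174
43 273 282
51 270 284
59 271 284
67 268 287
75 262 293
83 267 288
91 267 288
99 267 288
107 267 288
115 267 288
123 268 288
131 268 288
139 268 288
147 264 292
155 268 288
163 268 288
171 268 288
punch line [ 0.8790346   0.476758    0.48642388 -0.3015804 ] 28.473873
nose [ 0.55396081 -0.26535714] rear [ 0.42847705 -0.3335221 ] 0.14280278989150672 mid [ 0.49121893 -0.29943962]
w [np.float64(0.016294491659063513), np.float64(0.024750160732587474), np.float64(0.02420001873132595), np.float64(0.024803592112078013)]
board 0.012611935400719892 top lip 0.04260777443637452 0.04264573712502178 bot 0.03348995674773893 strap 0.07122540581399357
40 263 316
60 264 309
80 265 309
100 265 309
120 252 308
140 267 308
160 267 308
V line [ 0.14060996 -0.99006504  0.5423208   0.07509997] -81.916855
26 167 open end [0.55300127 0.00279442 0.042     ]
```

```bash
cat >> h.py <<'E'
yp=np.deg2rad(28.4);up=np.array([np.cos(yp),np.sin(yp)])
pm=np.array([.4909,-.2992])
yv=np.deg2rad(98.08);uv=np.array([np.cos(yv),np.sin(yv)])
E0=np.array([.5526,.0028])   # V open end, x=-0.125
def V(x): return E0+uv*(x+.125)
E
python3 - <<'E'
from h import *
g=pm-.007*up
grip(.06,60)
reach([*g,.13],Q(yp)); s=sense();print(s['t'],s['qpos'],s['wrist_force'])
line_to([*g,.0465],feed=.08);print(sense()['tcp_pos'],sense()['wrist_force'])
grip(.0,60);s=sense();print('w',s['gripper_width'],s['tcp_pos'],s['wrist_force'])
line_to([*g,.13],feed=.08);s=sense();print('w',s['gripper_width'],s['t'],s['wrist_force'],s['moment'])
d=snap('wrist');cv2.imwrite('pics/held.png',d['color'])
E
```

```text
6.775 [-7.03464106e-01  3.40873755e-01 -1.21549037e-01  1.10745124e+00
  2.32873595e-04  1.94051398e+00] [ 0.44384622  0.12731732 -0.67459075]
[ 0.4850081  -0.3027407   0.04701694] [ 0.65702442 -0.43343409 -0.62800877]
w 0.02281051460632423 [ 0.48427481 -0.30157797  0.04705321] [-4.24842696  5.77929274  5.96116452]
w 0.022607145257761366 9.575 [ 0.254438   -0.81168107 -5.18763032] [ 0.03500879 -0.06368459 -0.01692469]
```

View pics/held.png

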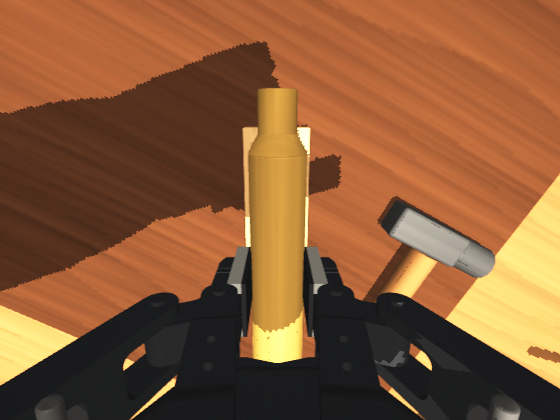

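The punch is held level and centred, with the nose up at (278,90) and the jaws at columns 240 and 316. I'll check its height and tilt against the TCP from the depth map.

Run:
```python
from h import *
d=load('wrist');P=pts(d);s=sense();print(s['tcp_pos'])
T=s['tcp_pos'];u=up;n=np.array([-u[1],u[0]])
m=(P[...,2]>.1);m[:,:246]=0;m[:,312:]=0;m[340:]=0
q=P[m];X=(q[:,:2]-T[:2])@u;Y=(q[:,:2]-T[:2])@n
for a in np.arange(-.02,.09,.01):
    k=(X>a)&(X<a+.01)
    if k.sum()>5: print(a.round(3),k.sum(),'topz rel',(np.percentile(q[k,2],95)-T[2]).round(4),'y',Y[k].min().round(4),Y[k].max().round(4))
print('nose x',X.max(), np.sort(X)[-20])
```

```text
[ 0.48449802 -0.30235388  0.12937564]
-0.02 1047 topz rel 0.0186 y -0.0136 0.0106
-0.01 1429 topz rel 0.0378 y -0.0137 0.0105
0.0 1469 topz rel 0.0374 y -0.0133 0.0103
0.01 1553 topz rel 0.0273 y -0.0162 0.013
0.02 1288 topz rel 0.0181 y -0.0131 0.0107
0.03 1372 topz rel 0.0181 y -0.0135 0.0112
0.04 1464 topz rel 0.0181 y -0.0135 0.0107
0.05 1440 topz rel 0.0176 y -0.0134 0.0113
0.06 1140 topz rel 0.1432 y -0.009 0.0069
0.07 870 topz rel 0.0137 y -0.0088 0.0067
nose x 0.07778708132038563 0.07755411132373728
```

```bash
cat >> h.py <<'E'
nv=np.array([-uv[1],uv[0]])
E0=E0+.0012*nv
E
python3 - <<'E'
from h import *
g=V(-.0775)
reach([*g,.14],Q(yv)); s=sense();print(s['t'],s['gripper_width'],s['wrist_force'])
line_to([*g,.058],feed=.08); hold(.2)
d=snap('wrist');cv2.imwrite('pics/over.png',d['color']);s=sense();print(s['t'],s['tcp_pos'],g,s['wrist_force'])
P=pts(d);T=s['tcp_pos']
m=(P[...,2]>.035);m[345:]=0;q=P[m];X=(q[:,:2]-T[:2])@uv;Y=(q[:,:2]-T[:2])@nv
for a in np.arange(.02,.15,.01):
    k=(X>a)&(X<a+.01)&(abs(Y)<.04)
    for lo,hi,nm in ((.036,.0475,'V'),(.053,.2,'P')):
        kk=k&(q[:,2]>lo)&(q[:,2]<hi)
        if kk.sum()>10: print(nm,a.round(3),Y[kk].min().round(4),Y[kk].max().round(4),((Y[kk].min()+Y[kk].max())/2).round(4),np.percentile(q[kk,2],95).round(4))
E
```

```text
10.9667 0.022465846846168574 [-0.87043272  0.08971027 -4.82770875]
12.3917 [0.54488528 0.04967967 0.05832334] [0.54473552 0.04965979] [-0.76342733  0.17516284 -5.4390856 ]
V 0.02 -0.0265 0.0247 -0.0009 0.0436
P 0.02 -0.0123 0.0114 -0.0004 0.0765
V 0.03 -0.0263 0.0246 -0.0008 0.0437
P 0.03 -0.0126 0.0121 -0.0003 0.0765
V 0.04 -0.0263 0.0247 -0.0008 0.0436
P 0.04 -0.0122 0.0121 -0.0 0.0765
V 0.05 -0.0263 0.0248 -0.0008 0.0436
P 0.05 -0.012 0.0121 0.0 0.076
V 0.06 -0.0263 0.025 -0.0007 0.0437
P 0.06 -0.0082 0.0077 -0.0002 0.0722
V 0.07 -0.0263 0.0248 -0.0007 0.0436
P 0.07 -0.008 0.0079 -0.0 0.0722
V 0.08 -0.0263 0.0249 -0.0007 0.0436
V 0.09 -0.0262 0.0251 -0.0006 0.0436
V 0.1 -0.0263 0.0249 -0.0007 0.0444
P 0.1 -0.0247 0.0235 -0.0006 0.072
```

View pics/over.png

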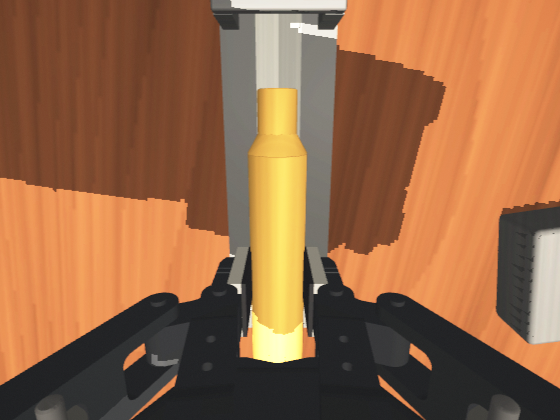

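The punch hangs over the groove with its nose at (278,90), parallel to it and about 25 mm short of the strap. The groove centre is 0.6 mm to one side, so I'll shift by that much and lower.

```bash
cat >> h.py <<'E'
E0=E0-.0006*nv
E
python3 - <<'E'
from h import *
g=V(-.0775)
line_to([*g,.050],feed=.05)
r=line_to([*g,.0425],feed=.01,max_force=5);s=sense();print(r,s['t'],s['tcp_pos'],s['wrist_force'],s['moment'])
grip(.05);hold(.2);s=sense();print(s['tcp_pos'],s['wrist_force'],s['gripper_width'])
line_to([*s['tcp_pos'][:2],.10],feed=.1)
d=snap('wrist');cv2.imwrite('pics/laid.png',d['color']);s=sense();print(s['t'],s['wrist_force'])
P=pts(d);T=s['tcp_pos']
m=(P[...,2]>.035);m[345:]=0;q=P[m];X=(q[:,:2]-T[:2])@uv;Y=(q[:,:2]-T[:2])@nv
for a in np.arange(.0,.15,.01):
    k=(X>a)&(X<a+.01)&(abs(Y)<.04)
    for lo,hi,nm in ((.036,.046,'V'),(.048,.2,'P')):
        kk=k&(q[:,2]>lo)&(q[:,2]<hi)
        if kk.sum()>10: print(nm,a.round(3),Y[kk].min().round(4),Y[kk].max().round(4),((Y[kk].min()+Y[kk].max())/2).round(4),np.percentile(q[kk,2],95).round(4))
E
```

```text
True 13.2583 [0.54551998 0.0497375  0.04475123] [-0.26050498 -0.65726238  5.83878259] [0.02201059 0.00893058 0.0644882 ]
[0.54449786 0.04981928 0.0436033 ] [ 0.04813471 -0.12027733  0.4418582 ] 0.04991917532623347
14.6 [-0.12758448 -0.12264018 -0.53229825]
V 0.0 -0.0274 0.0236 -0.0019 0.0436
P 0.0 -0.04 0.04 -0.0 0.1564
V 0.01 -0.0271 0.0238 -0.0017 0.0436
P 0.01 -0.0392 0.0384 -0.0004 0.1758
V 0.02 -0.0273 0.0236 -0.0018 0.0436
P 0.02 -0.0137 0.0107 -0.0015 0.063
V 0.03 -0.0271 0.024 -0.0016 0.0436
P 0.03 -0.0134 0.0107 -0.0013 0.063
V 0.04 -0.0273 0.0236 -0.0018 0.0437
P 0.04 -0.0141 0.0104 -0.0018 0.063
V 0.05 -0.0272 0.0239 -0.0016 0.0438
P 0.05 -0.0138 0.0103 -0.0018 0.0624
V 0.06 -0.027 0.024 -0.0015 0.0437
P 0.06 -0.0096 0.0062 -0.0017 0.0587
V 0.07 -0.0271 0.0239 -0.0016 0.0436
P 0.07 -0.0094 0.0061 -0.0016 0.0587
V 0.08 -0.027 0.024 -0.0015 0.0436
V 0.09 -0.027 0.0241 -0.0014 0.0437
V 0.1 -0.027 0.0241 -0.0015 0.0439
P 0.1 -0.0256 0.0226 -0.0015 0.0722
P 0.11 -0.0255 0.0225 -0.0015 0.0747
```

View pics/laid.png

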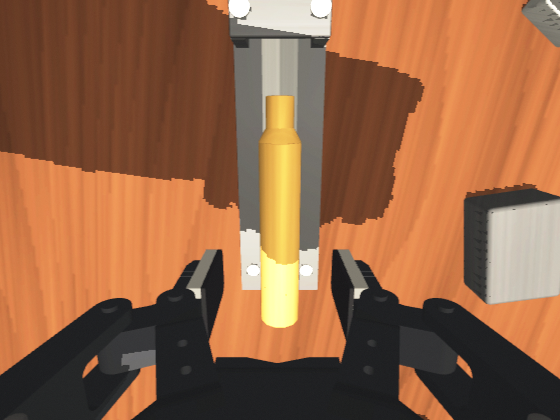

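The punch lies in the groove, parallel and on the centreline. Its nose is at (280,97), short of the strap, and its rear overhangs the open end at (280,325). I'll check the height of the screws at (253,270) and (306,270) before pushing from behind with shut fingers.

Run:
```python
from h import *
d=load('wrist');P=pts(d);T=np.array([*sense()['tcp_pos']]);print(T)
for (u,v) in ((253,270),(306,270),(280,322),(280,97),(250,288),(280,42)):
    w=P[v-3:v+4,u-3:u+4];p=np.median(w.reshape(-1,3),0);print((u,v),'x',((p[:2]-E0)@uv-.125).round(4),'y',((p[:2]-E0)@nv).round(4),'z',w[...,2].max().round(4))
for v in range(312,334,2): print(v,P[v,280].round(4),end=';')
```

```text
[0.54405957 0.04984208 0.09931671]
(253, 270) x -0.1097 y 0.017 z 0.0452
(306, 270) x -0.1096 y -0.0178 z 0.2428
(280, 322) x -0.1364 y -0.0009 z 0.0633
(280, 97) x -0.0014 y -0.0003 z 0.0595
(250, 288) x -0.1238 y 0.0195 z 0.2428
(280, 42) x 0.0296 y -0.0004 z 0.0356
312 [ 0.5533 -0.0009  0.0629];314 [ 0.5535 -0.002   0.0634];316 [ 0.5538 -0.0042  0.0622];318 [ 0.554  -0.0059  0.0617];320 [ 0.5543 -0.0075  0.0616];322 [ 0.5545 -0.0088  0.0617];324 [ 0.5546 -0.0097  0.0625];326 [ 0.5549 -0.0116  0.0619];328 [ 0.5605 -0.0485  0.0129];330 [ 0.5608 -0.0505  0.0127];332 [ 0.5611 -0.0528  0.0122];
```

```bash
cat >> h.py <<'E'
def st(tag=''):
    s=sense();f=s['wrist_force'];x=(s['tcp_pos'][:2]-E0)@uv-.125
    print(tag,'t%.2f'%s['t'],'x%.4f'%x,'z%.4f'%s['tcp_pos'][2],'Fx%.2f Fy%.2f Fz%.2f'%(f[:2]@uv,f[:2]@nv,f[2]));return s,x,f[:2]@uv
E
python3 - <<'E'
from h import *
zt=.047
line_to([*V(-.085),.10]);grip(0,40)
line_to([*V(-.168),.10],feed=.12);line_to([*V(-.168),zt],feed=.08);hold(.3);st('start')
r=line_to([*V(-.140),zt],feed=.015,max_force=2.0);st(r)
x0=st()[1]
for i in range(1,5):
    r=line_to([*V(x0+.01*i),zt],feed=.02,max_force=8);st((i,r))
    if r: break
d=snap('wrist');cv2.imwrite('pics/push1.png',d['color'])
E
```

```text
start t17.33 x-0.1681 z0.0474 Fx0.48 Fy0.09 Fz0.12
True t18.50 x-0.1500 z0.0467 Fx-0.01 Fy-0.70 Fz-0.37
 t18.50 x-0.1500 z0.0467 Fx-0.01 Fy-0.70 Fz-0.37
(1, False) t19.16 x-0.1397 z0.0468 Fx-1.41 Fy0.62 Fz-0.99
(2, False) t19.81 x-0.1295 z0.0471 Fx0.70 Fy-0.07 Fz-0.60
(3, False) t20.46 x-0.1198 z0.0471 Fx-2.10 Fy-0.18 Fz1.04
(4, False) t21.11 x-0.1100 z0.0471 Fx-2.97 Fy0.69 Fz1.57
```

View pics/push1.png

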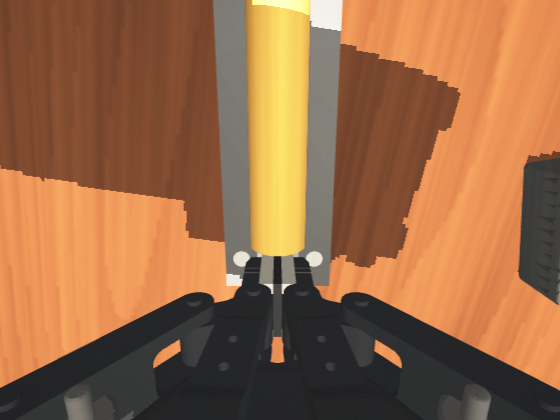

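The shut fingers bear squarely on the punch's rear face at (278,250), and the punch is straight in the groove. Friction is about 2–3 N. I'll go on slowly, feeling for the pin.

Run:
```python
from h import *
zt=.047
x=-.110
while x<-.02:
    x+=.01
    r=line_to([*V(x),zt],feed=.015,max_force=4.5);_,xx,F=st(r)
    if r or F<-6.5: break
for i in range(4): hold(.05);st('h')
```

```text
False t21.98 x-0.1002 z0.0471 Fx-4.90 Fy-0.05 Fz1.12
False t22.79 x-0.0902 z0.0471 Fx-4.87 Fy0.80 Fz0.91
False t23.61 x-0.0802 z0.0470 Fx-5.03 Fy-0.19 Fz0.65
False t24.43 x-0.0702 z0.0470 Fx-5.41 Fy0.94 Fz2.42
True t24.88 x-0.0650 z0.0468 Fx-0.36 Fy0.09 Fz0.62
h t24.93 x-0.0651 z0.0467 Fx-0.62 Fy-0.05 Fz0.24
h t24.98 x-0.0652 z0.0467 Fx-0.14 Fy0.02 Fz0.51
h t25.03 x-0.0652 z0.0466 Fx0.49 Fy0.09 Fz0.29
h t25.08 x-0.0653 z0.0466 Fx-0.48 Fy0.28 Fz-0.31
```

Run:
```python
from h import *
zt=.047
x=-.0655
while x<-.02:
    x+=.004
    r=line_to([*V(x),zt],feed=.01,max_force=9);_,xx,F=st(r)
    if r or F<-7.5: break
for i in range(4): hold(.05);st('h')
```

```text
True t25.39 x-0.0650 z0.0465 Fx-2.45 Fy0.38 Fz1.31
h t25.44 x-0.0650 z0.0464 Fx-1.59 Fy0.04 Fz1.78
h t25.49 x-0.0650 z0.0464 Fx-1.68 Fy-0.71 Fz0.54
h t25.54 x-0.0650 z0.0463 Fx-1.94 Fy-0.97 Fz0.78
h t25.59 x-0.0650 z0.0463 Fx-1.46 Fy-0.67 Fz0.94
```

```bash
cat >> h.py <<'E'
def avg(n=6,tag=''):
    F=[];X=[]
    for i in range(n):
        hold(.02);s=sense();F.append([s['wrist_force'][:2]@uv,s['wrist_force'][2]]);X.append((s['tcp_pos'][:2]-E0)@uv-.125)
    F=np.array(F);print(tag,'t%.2f x%.5f F%.2f (%.2f..%.2f) Fz%.2f'%(s['t'],np.mean(X),F[:,0].mean(),F[:,0].min(),F[:,0].max(),F[:,1].mean()));return F[:,0].mean(),np.mean(X)
E
python3 - <<'E'
from h import *
avg()
d=snap('scene');cv2.imwrite('pics/s1.png',np.hstack([cv2.resize(d['color'][190:260,270:395],(750,420),interpolation=cv2.INTER_CUBIC)]))
x=-.0650
for i in range(6):
    x+=.0003
    line_to([*V(x),.047],feed=.01);F,_=avg(4,x)
    if F<-8: break
E
```

```text
t25.69 x-0.06500 F-1.94 (-2.87..-0.99) Fz1.13
-0.06470000000000001 t26.06 x-0.06525 F-5.02 (-5.67..-3.89) Fz-2.46
-0.06440000000000001 t26.38 x-0.06508 F-5.91 (-6.39..-5.55) Fz-2.54
-0.06410000000000002 t26.69 x-0.06491 F-6.57 (-7.23..-5.99) Fz-2.06
-0.06380000000000002 t27.01 x-0.06477 F-7.58 (-7.77..-7.32) Fz-1.88
-0.06350000000000003 t27.32 x-0.06461 F-8.50 (-9.27..-7.70) Fz-2.23
```

View pics/s1.png

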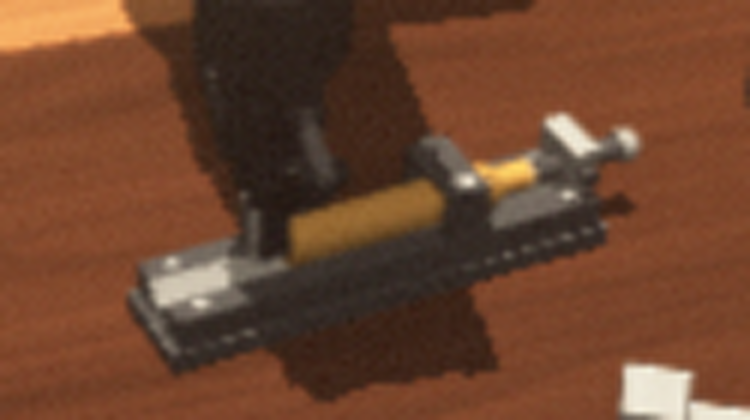

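The slope of about 5.5 N/mm is the pin's spring, and the picture shows the nose, at about (525,172), meeting the pin. With 3–5 N of friction, I'll go up to about 14 N total, hold, and then ease back.

Run:
```python
from h import *
x=-.0635
for i in range(10):
    x+=.0003
    line_to([*V(x),.047],feed=.01);F,_=avg(4,round(x,4))
    if F<-13.6: break
for i in range(5): hold(.15);avg(3,'lean')
print(x)
```

```text
-0.0632 t27.64 x-0.06446 F-8.94 (-9.93..-7.85) Fz-2.77
-0.0629 t27.96 x-0.06431 F-9.64 (-10.05..-9.25) Fz-2.30
-0.0626 t28.27 x-0.06416 F-10.89 (-11.66..-10.30) Fz-2.30
-0.0623 t28.59 x-0.06400 F-10.71 (-11.15..-10.48) Fz-2.11
-0.062 t28.91 x-0.06385 F-11.30 (-11.71..-11.12) Fz-2.19
-0.0617 t29.23 x-0.06370 F-12.54 (-13.00..-12.04) Fz-1.95
-0.0614 t29.54 x-0.06355 F-12.98 (-13.55..-12.38) Fz-2.11
-0.0611 t29.86 x-0.06341 F-14.23 (-15.01..-13.42) Fz-1.68
lean t30.06 x-0.06339 F-13.89 (-14.39..-13.52) Fz-2.10
lean t30.26 x-0.06339 F-14.19 (-14.70..-13.83) Fz-1.82
lean t30.46 x-0.06340 F-13.72 (-13.87..-13.49) Fz-1.59
lean t30.66 x-0.06339 F-14.04 (-14.80..-13.63) Fz-1.90
lean t30.86 x-0.06339 F-14.34 (-14.77..-13.87) Fz-2.14
-0.06110000000000001
```

Held for over a second at about 14 N total. Now I'll ease off in small steps, using the hysteresis on unloading to check the friction.

Run:
```python
from h import *
x=-.0611
for i in range(16):
    x-=.0004
    line_to([*V(x),.047],feed=.01);F,_=avg(3,round(x,4))
    if F>-.4: break
line_to([*V(x-.004),.047],feed=.01);avg(3)
line_to([*V(x-.015),.047],feed=.05);avg(3)
```

```text
-0.0615 t31.16 x-0.06359 F-12.79 (-13.75..-12.23) Fz-1.60
-0.0619 t31.46 x-0.06381 F-12.24 (-13.03..-11.74) Fz-2.25
-0.0623 t31.76 x-0.06403 F-11.04 (-11.27..-10.57) Fz-1.81
-0.0627 t32.06 x-0.06424 F-9.89 (-10.23..-9.51) Fz-2.45
-0.0631 t32.36 x-0.06446 F-9.32 (-9.94..-8.82) Fz-2.42
-0.0635 t32.66 x-0.06467 F-8.08 (-8.71..-7.35) Fz-1.89
-0.0639 t32.96 x-0.06489 F-7.67 (-8.33..-7.20) Fz-2.53
-0.0643 t33.26 x-0.06509 F-6.50 (-7.25..-5.71) Fz-2.71
-0.0647 t33.56 x-0.06531 F-5.13 (-5.40..-4.92) Fz-2.16
-0.0651 t33.86 x-0.06535 F-4.63 (-4.80..-4.53) Fz-2.00
-0.0655 t34.16 x-0.06548 F-4.07 (-4.13..-3.95) Fz-2.71
-0.0659 t34.46 x-0.06571 F-2.29 (-2.83..-1.46) Fz-2.20
-0.0663 t34.76 x-0.06602 F-0.13 (-0.70..0.74) Fz-0.29
 t35.36 x-0.07033 F-0.34 (-0.39..-0.29) Fz0.40
 t35.77 x-0.08161 F-0.24 (-0.79..0.55) Fz-0.09
```

The loading and unloading curves nearly coincide, so I can't separate friction from pin force this way. I'll look from above at where the nose meets the pin.

Run:
```python
from h import *
line_to([*V(-.0816),.15],feed=.15)
line_to([*V(.03),.15],feed=.2);hold(.2)
d=snap('wrist');np.savez('nose.npz',**d);c=d['color'];cv2.imwrite('pics/nose_full.png',c)
print(sense()['t'])
```

```text
37.5667
```

View pics/nose_full.png

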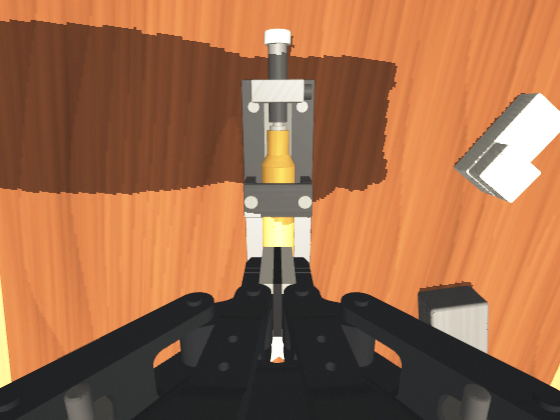

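Run:
```python
from h import *
d=load('nose');c=d['color']
cv2.imwrite('pics/nose_z.png',cv2.resize(c[70:180,235:320],(464,600),interpolation=cv2.INTER_NEAREST))
P=pts(d)
for r in range(96,140,2):
    p=P[r,278];print(r,c[r,278],((p[:2]-E0)@uv-.125).round(4),p[2].round(4), (ray(d,278,r,.05)[:2]-E0)@uv.round(4)-.125)
```

```text
96 [226 235 238] 0.1064 0.0689 0.10711604400782282
98 [226 236 239] 0.1052 0.0685 0.10579093838068174
100 [228 238 240] 0.104 0.0687 0.10446157082578963
102 [101 111 113] 0.1028 0.0689 0.10312792074861593
104 [112 118 121] 0.1017 0.0585 0.10178996742172639
106 [112 117 121] 0.1004 0.0571 0.10044768998370954
108 [112 118 122] 0.0991 0.0562 0.09910106743809219
110 [112 116 120] 0.0978 0.0578 0.09775007865224478
112 [111 118 121] 0.0964 0.0572 0.0963947023562759
114 [112 118 121] 0.0951 0.0558 0.09503491714191595
116 [112 118 121] 0.0938 0.0571 0.09367070146139014
118 [112 118 120] 0.0925 0.0582 0.09230203362628012
120 [112 119 120] 0.0911 0.0562 0.09092889180637465
122 [177 192 196] 0.0898 0.0575 0.08955125402850911
124 [227 238 240] 0.0884 0.0545 0.08816909817539326
126 [201 218 223] 0.0871 0.0564 0.08678240198442766
128 [226 236 239] 0.0857 0.056 0.08539114304650844
130 [180 209 224] 0.0844 0.0566 0.08399529880482001
132 [ 96 211 249] 0.0832 0.0594 0.08259484655361618
134 [ 97 213 249] 0.0817 0.0567 0.08118976343698894
136 [ 98 214 249] 0.0804 0.0584 0.07978002644762489
138 [ 97 214 250] 0.0791 0.0586 0.07836561242554971
```

View pics/nose_z.png

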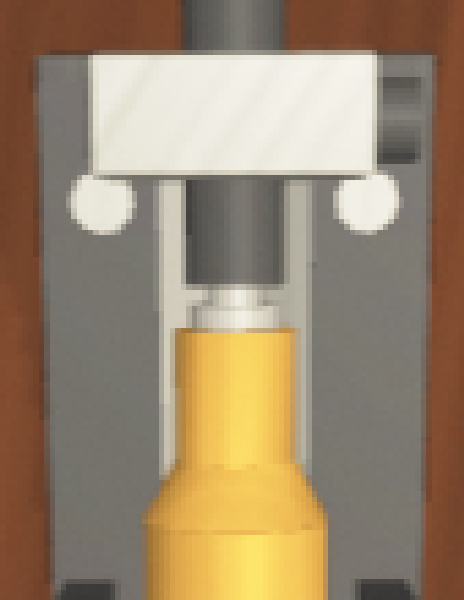

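The crop shows the nose face at (235,328) touching the white pin tip at (235,315), with the pin axis on the nose axis. To learn the true pin force, I'll press again lightly, photographing the punch's shift against the strap at each load.

```bash
cat >> h.py <<'E'
def rear(d,tag):
    c=d['color'].astype(int);np.savez('rear_%s.npz'%tag,**d)
    cv2.imwrite('pics/rear_%s.png'%tag,d['color'])
E
python3 - <<'E'
from h import *
q=Q(yv)
line_to([*V(-.085),.15],q,feed=.2);line_to([*V(-.085),.047],q,feed=.12)
line_to([*V(-.070),.047],q,feed=.04);hold(.2);avg(4,'free');rear(get_image('wrist'),'free')
x=-.0680;k=0
while x<-.0600:
    x+=.0005
    line_to([*V(x),.047],q,feed=.01);F,_=avg(3,round(x,4))
    if F<-[3,7,10.5,13.5][k]:
        rear(get_image('wrist'),str(k));k+=1
        if k==4: break
E
```

```text
free t40.09 x-0.07013 F-0.22 (-0.56..0.02) Fz0.41
-0.0675 t40.59 x-0.06745 F-0.42 (-0.51..-0.27) Fz-0.58
-0.067 t40.89 x-0.06700 F0.27 (-0.07..0.72) Fz0.57
-0.0665 t41.19 x-0.06649 F0.02 (-0.20..0.40) Fz-0.15
-0.066 t41.49 x-0.06597 F0.08 (-0.07..0.23) Fz-0.04
-0.0655 t41.79 x-0.06576 F-2.37 (-2.49..-2.15) Fz0.06
-0.065 t42.09 x-0.06569 F-5.62 (-6.20..-4.87) Fz-0.26
-0.0645 t42.44 x-0.06546 F-6.61 (-6.91..-6.26) Fz0.35
-0.064 t42.74 x-0.06521 F-8.25 (-8.40..-8.01) Fz0.21
-0.0635 t43.09 x-0.06495 F-9.47 (-10.18..-9.04) Fz-0.28
-0.063 t43.39 x-0.06465 F-10.56 (-11.01..-10.11) Fz-0.08
-0.0625 t43.74 x-0.06438 F-11.98 (-12.25..-11.75) Fz-0.56
-0.062 t44.04 x-0.06411 F-13.13 (-13.43..-12.68) Fz-0.56
-0.0615 t44.34 x-0.06384 F-13.81 (-14.06..-13.68) Fz-0.90
```

View pics/rear_free.png

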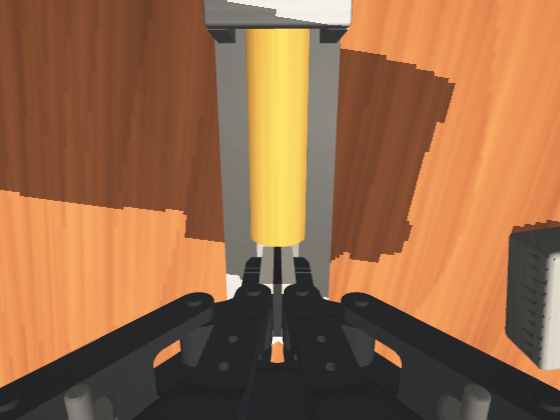

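The picture shows the rear edge at (278,243) and the strap edge at row 28. The curve is now clear: stiff breakaway to about 5.6 N, then 4.8 N/mm, which is friction and then the spring. The pin force at this lean is between about 8 and 14 N. I'll hold a second, then unload in the same pose.

Run:
```python
from h import *
q=Q(yv)
hold(1.0);avg(4,'lean')
x=-.0615
for i in range(16):
    x-=.0004
    line_to([*V(x),.047],q,feed=.01);F,_=avg(3,round(x,4))
    if F>-.5: break
line_to([*V(-.070),.047],q,feed=.02);hold(.2);avg(4,'free')
rear(get_image('wrist'),'end')
for n in ('free','0','1','2','3','end'):
    d=dict(np.load(f'rear_{n}.npz'));c=d['color'].astype(float)
    # subpixel edge rows: punch rear (yellow->dark) and strap edge, mean over columns, via max red-minus-blue gradient
    sat=(c[...,2]-c[...,0])[:,262:296]
    e=[];s=[]
    for cols in range(sat.shape[1]):
        p=sat[:,cols]
        r=np.where(p[150:280]>90)[0]; e.append(150+r.max() if len(r) else np.nan)
        r=np.where(p[5:80]>90)[0]; s.append(5+r.min() if len(r) else np.nan)
    er=np.nanmean(e);sr=np.nanmean(s)
    x=[((ray(d,278,r,z)[:2]-E0)@uv-.125)*1e3 for r,z in ((er,.058),(sr,.0705))]
    print(n,er.round(2),sr.round(2),np.round(x,2),'diff',round(x[1]-x[0],2))
print(sense()['t'])
```

```text
lean t45.46 x-0.06384 F-14.00 (-14.45..-13.61) Fz-0.12
-0.0619 t45.76 x-0.06386 F-12.48 (-12.97..-12.16) Fz-0.26
-0.0623 t46.06 x-0.06390 F-9.94 (-10.52..-9.45) Fz-0.05
-0.0627 t46.36 x-0.06399 F-8.57 (-8.69..-8.45) Fz-0.09
-0.0631 t46.66 x-0.06412 F-8.00 (-8.24..-7.58) Fz-0.37
-0.0635 t46.96 x-0.06430 F-5.95 (-6.22..-5.82) Fz-0.02
-0.0639 t47.26 x-0.06449 F-5.65 (-6.29..-4.87) Fz-0.25
-0.0643 t47.56 x-0.06460 F-5.72 (-6.10..-5.52) Fz-0.47
-0.0647 t47.86 x-0.06471 F-4.25 (-4.34..-4.14) Fz-0.37
-0.0651 t48.16 x-0.06493 F-1.81 (-2.06..-1.37) Fz-0.62
-0.0655 t48.46 x-0.06522 F0.14 (-0.05..0.32) Fz-0.29
free t49.10 x-0.06997 F-0.22 (-0.50..0.05) Fz0.12
free 245.18 29.0 [-56.87  24.29] diff 81.15
0 254.53 43.0 [-56.77  24.6 ] diff 81.38
1 255.03 45.0 [-56.52  24.5 ] diff 81.02
2 255.03 47.0 [-55.97  24.45] diff 80.42
3 255.06 49.0 [-55.17  24.68] diff 79.85
end 244.24 29.0 [-56.26  24.48] diff 80.73
49.15
```

There is now a clear hysteresis: friction is about 2.5 N, so the pin took about 11.5 N at the lean and keeps about 2.5 N. I'll draw away and take a last look.

Run:
```python
from h import *
q=Q(yv)
line_to([*V(-.085),.047],q,feed=.06);line_to([*V(-.085),.15],q,feed=.15);line_to([*V(.03),.15],q,feed=.2);hold(.3)
d=snap('wrist');t=snap('top')
z=cv2.resize(d['color'][70:180,235:320],(464,600),interpolation=cv2.INTER_NEAREST)
o=np.zeros((600,800,3),np.uint8);o[:,:464]=z;o[:252,464:800]=cv2.resize(t['color'],(336,252))
cv2.imwrite('pics/final.png',o)
c=d['color'];P=pts(d)
for D in (load('nose'),d):
    for r in range(126,134):
        print(r,D['color'][r,278],end=' ')
    print()
m=(P[...,2]>.056)&(P[...,2]<.0665)&(c[...,2].astype(int)-c[...,0]>80);m[:,:255]=0;m[:,305:]=0
q_=P[m];print('punch y along x',[( round(a,3),round(float(np.mean([((q_[:,:2]-E0)@nv)[k].min(),((q_[:,:2]-E0)@nv)[k].max()])),4)) for a in np.arange(.06,.09,.01) for k in [abs((q_[:,:2]-E0)@uv-.125-a)<.004] if k.sum()>5])
print(sense()['t'],sense()['wrist_force'])
```

```text
126 [201 218 223] 127 [226 236 239] 128 [226 236 239] 129 [223 234 238] 130 [180 209 224] 131 [ 95 210 248] 132 [ 96 211 249] 133 [ 96 211 249] 
126 [205 223 226] 127 [229 240 242] 128 [229 239 242] 129 [227 238 241] 130 [184 212 226] 131 [ 91 202 245] 132 [ 97 211 249] 133 [ 98 212 249] 
punch y along x [(np.float64(0.06), -0.0004), (np.float64(0.07), -0.0001), (np.float64(0.08), 0.0002)]
51.5083 [ 0.18363887  0.1446681  -0.05106332]
```

View pics/final.png

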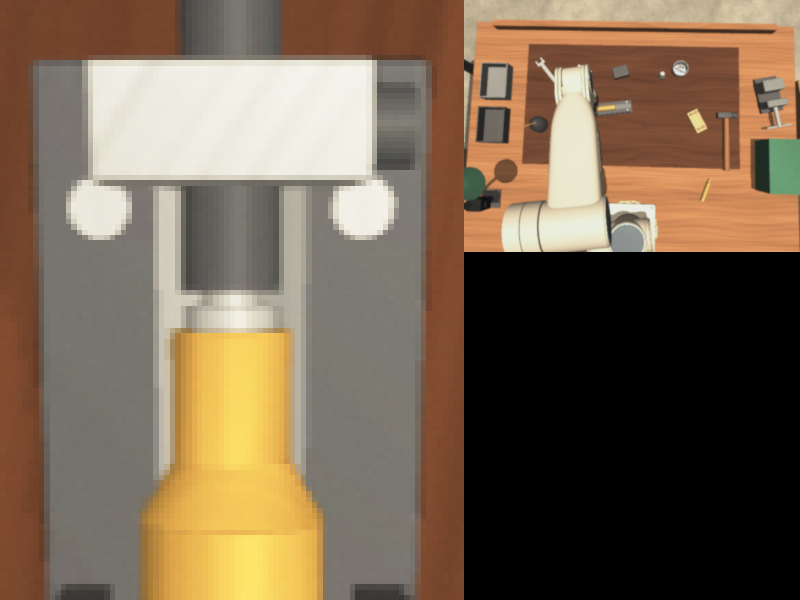

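The nose face at (235,331) still touches the pin tip, and the visible pin is slightly shorter than before. The rest is empty, the punch is straight in the groove, and the things I can see in the top view have not moved.

```bash
python3 -c "
from h import *
job_done();print(sense()['t'])"
```

```text
the job is handed in; nothing more can be done
the job is handed in; nothing more can be done
```

The brass punch is in the V-groove with its nose against the stop's spring pin, and I handed the job in at about 51.5 s. The hand-in reports no verdict.

**What I did:** I took the larger punch off its rest and laid it in the groove short of the strap. I then slid it under the strap by pushing its rear face with shut fingers, until the nose met the pin. I leaned on it twice for at least a second at about 14 N total, eased off slowly and drew clear.

**Last checks:**
- **Pin force:** the second lean and release showed about 2.5 N of groove friction. That puts the pin at roughly 11.5 N during the lean, slightly above the 10 N asked for. It should still carry about 2–2.5 N now.
- **Position:** the close-up shows the nose touching the pin tip, with the pin pushed in slightly further than after the first lean. The punch is within about 0.5 mm of the groove line, and the wrist force reads about zero.
- **Bystanders:** those visible in the final top view look unmoved. The arm hid part of the board in that view, including the bright bucking block; a wrist picture taken after the first lean shows it.

**What disagreed:**
- **First lean:** it showed no friction loop on unloading, so I could not separate friction from pin force and repeated it.
- **Sliding force:** the slide read about 5 N, against the 2.5 N of friction found at the end. I did not resolve this, but the readings I took at the pin peaked at about 15 N total, so they stayed under 18 N however the force splits.
- **Brief force stops:** the guarded push stopped twice as the nose reached the pin. I have no reading of the pin force at those instants; the second stop was a 9 N change in tool force.

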